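# Thread the shaft through three bearing blocks and lock it with the keeper

## Task

On the bearing fixture, slide the two sliding blocks until their bores line up with the fixed block, and push the shaft through all three blocks until its head sits against the fixed block. Then turn the wing keeper about a quarter turn clockwise so its tongue lies behind the shaft's head, and let go. Leave the tape measure, the tape roll and the ball bearing that lie round the fixture where they are.

Things in the scene. Friction and masses are not known exactly. Their poses are not given: they have to be found in the camera images.
- fixture: Aluminium base bolted to the bench, 270 x 160 mm, 9 mm thick. Fixture frame: y along the bores, x across, z up; origin on the bench below the bore axis at the entry face of the fixed grey block. That block: x -22 to 22, y 0 to 22, top at 62 mm. Cross rails under the sliding blocks reach x = +-80 mm, strips on them 15 mm high. Heights here are above the bench.
- block_1 (a joint): Nearer sliding block, bare steel: fixture y 42 to 64 mm, 48 mm wide along x, top at 62 mm with a dark centre line over the bore. Value: offset of its bore from the bore axis along fixture x in m; 0 = in line, limits +-0.045. Starts on the -x side; stays where pushed (friction 2.5 N). The shaft's taper centres it if less than 3 mm off.
- block_2 (a joint): Farther sliding block, fixture y 84 to 106 mm, otherwise as block_1; starts on the +x side.
- block_1_top (a point): Middle of the top face of block_1, 62 mm above the bench.
- block_2_top (a point): Middle of the top face of block_2, 62 mm above the bench.
- shaft: Loose steel shaft, 14 mm diameter, 0.2 kg, with a disc head 28 mm in diameter, 10 mm thick. Origin on its axis at the head's seating face; y axis points to the nose, 124 mm away; last 17 mm taper to 6 mm. Starts level, head in the channel, nose just inside the fixed block's bore, axis 41 mm above the bench. It can be pushed home on its head, along fixture +y.
- shaft_nose (a point): Centre of the tip of the shaft's nose.
- shaft_head (a point): Centre of the outer (pushed) face of the shaft's head.
- nose_home (a point): Where the nose's tip is when the shaft is home: on the bore axis, 18 mm beyond the far face of block_2 (fixture frame: 0, 124, 42 mm).
- keeper (a joint): Wing keeper on a vertical axis at fixture x = 44, y = -17 mm. 0 = open: wing and tongue along fixture y, tongue to -y. Grows clockwise seen from above to 1.57 rad = locked: tongue to -x across the channel, 3 mm behind the head of a shaft that is home (else the head blocks it). Stays where left (friction 0.03 N m). Starts between 0 and 0.3.
- keeper_axis (a point): On the keeper's axis at mid height of its black wing, 77 mm above the bench. Wing: 64 mm long (32 each way), 9 mm thick, 68 to 86 mm above the bench. Tongue: 54 mm long from the axis, 8 mm wide, 38 to 47 mm above the bench.
- tape_measure: Bystander, the one nearest the fixture: tape measure, 67 x 84 x 29 mm, origin at the centre of its underside.
- tape_roll: Bystander, the one nearest the fixture: roll of black tape, 64 mm across, 20 mm high, origin at the centre of its underside.
- big_bearing: Bystander, the one nearest the fixture: ball bearing, 52 mm across, 15 mm high, origin at the centre of its underside.
- bore_mouth (a point): Centre of the bore at the fixed block's entry face, 42 mm above the bench. All three bores are 16.5 mm in diameter, slightly chamfered. Before it a flat-bottomed open channel carries the shaft's head: fixture y = -145 to -5 mm, floor at 27 mm, 30 mm wide inside, lips up to 35 mm high.
Mind the look-alikes: they are no part of the job. What is shaped like the shaft but turquoise is not meant.

How it is judged:
On the way, in this order (a step that is already met when the one before it is completed fails the run):
1. the shaft's nose has come out through block_1 (y of shaft_nose in the frame of fixture above 0.066 m and value of joint block_1 between -0.004 and 0.004 m), for 0.04 s.
2. the shaft's nose has come out through block_2 (y of shaft_nose in the frame of fixture above 0.11 m and value of joint block_2 between -0.004 and 0.004 m), for 0.04 s.
At the end, for the whole second after the job is handed in: The shaft goes through all three blocks with its head within 3 mm of the fixed block and its nose within 6 mm of nose_home, in line with the bores within 0.05 rad; both sliding blocks are within 4 mm of in line; the keeper is turned past 1.25 rad, its tongue behind the head; everything at rest (y of shaft in the frame of fixture above -0.003 m and distance between shaft_nose and nose_home below 0.006 m and angle between the y axis of shaft and the y axis of fixture, either way round below 0.05 rad and value of joint block_1 between -0.004 and 0.004 m and value of joint block_2 between -0.004 and 0.004 m and value of joint keeper above 1.25 rad and linear speed of shaft below 0.01 m/s); the robot touches nothing.
It fails at once if the tape measure is moved more than 30 mm (distance of tape_measure from where it was at the start of the episode above 0.03 m).
It fails at once if the tape roll is moved more than 30 mm (distance of tape_roll from where it was at the start of the episode above 0.03 m).
It fails at once if the ball bearing is moved more than 30 mm (distance of big_bearing from where it was at the start of the episode above 0.03 m).
It also fails if it takes over 70 s, if anything falls off the work surface, if the arm or the gripper's body presses on something with over 40 N, if the wrist force passes 120 N, or if a joint passes its speed limit or range.

## Robot

A 6-joint arm with a two-finger parallel gripper is mounted at the origin on a cart in front of the work surface, level with it; the furniture and walls round the work are solid. World frame = base frame: x ahead of the robot, y to its left, z up, the work surface at z = 0. Lengths are in m, angles in rad, forces in N, time in s.
With the tool pointing down it reaches from about 0.4 to 0.825 m from the base axis. Payload 7 kg.
Tool frame: the origin (TCP) lies at the very end of the fingers, on their centre line; the grasp point (between the pads) lies 19 mm behind it; z points along the fingers, y is the direction in which the jaws open and shut (so a half turn about z gives the same grasp; the last joint's range is limited). The gripper opens to 88 mm and grips with 3 to 60 N. Pads are 19 mm wide; open, the fingers measure 130 mm over their backs; the gripper's body (78 mm by 193 mm) begins 47 mm behind the grasp point.
Start: joints at [1.415, 0.359, 0.012, 0, -1.224, -0.288], TCP at [0.29, 0.61, 0.227] pointing down, gripper open.
Joint ranges: [-3.07, 3.07], [-1.43, 2.12], [-1.02, 1.25], [-3.03, 1.67], [-3.05, -0], [-3.03, 3.03]. Speed limits (rad/s): [2.39, 2.39, 3.01, 3.14, 3.14, 3.14].

## Interface

Orientations are given as [roll, pitch, yaw] about the fixed x, y, z axes, in that order (R = Rz(yaw) Ry(pitch) Rx(roll)).
In Python, from station import arm, eyes, job, outline_of gives the robot as it stands.
- The arm moves only by the tool apply_moves, never from a script. Its argument "moves" is a list of rows, each a list of 5 numbers: the opening, from -1 (shut) to 1 (fully open), then the shift along the tool's x, y, z in m, then the turn about the tool's z in rad. A call has 1 to 12 rows; each row shifts and turns the commanded pose from where the row before left it, along the tool's axes as they then stand; what a row does not reach is not made up. A row lasts 1/12 s, in which the tool goes at most 41.7 mm and 7.16 degrees, less where a joint would pass 70% of its speed; a pose out of reach is approached as far as the arm can. A call with a gripper value outside its range is refused whole. The fingers move at their own pace and stop on an object; "newtons" is the grip in N (left out, the last holds). Time passes only in rows, so rows that do not move let the fingers close. It gives the time, the measured TCP pose, the force and the opening at its end, in the units of the state.
- arm.get_state(): the state, without advancing time (a new reading comes with each control period).
- eyes.grab_frame(name): name is "scene" or "top" or "wrist"; returns a dict with "color" (480x640x3 uint8, red, green, blue), "z_map" (480x640 float32, m along the optical axis (not along the pixel's ray), 0 where there is no reading), "camera_matrix" (3x3 intrinsics, pixels), "extrinsics" (4x4, takes a point from camera to world coordinates). Camera axes: x right, y up, looking along -z (the intrinsics and any distortion apply to the point x, -y, -z); pixel columns grow to the right and rows downward; lengths in m; the calibration is good to about 2 mm. A picture is of the moment at which its call begins.
- job.job_done(): hands the job in, once; it reports no verdict.
Trained networks look in a picture, given as the dict that the camera call returned (one of the last four; its "shot" number tells which), for a name from the list of things; names that differ only in an ending like _2 or _b are one class to them, and where a whole thing is asked for, a point or a joint stands for the part that bears it (a point fixed in the world has none). Each returns a list of dicts, best first, with "score" (0 to 1); they miss things now and then, are a little off and sometimes report something else, mostly with a low value. They report only what shows in the picture. A call takes as long as a camera call. They do not tell look-alikes from the thing itself.
- outline_of(label, picture): "region" (480x640 bool, what is visible of it) and "extent" ([left, top, right, bottom] in pixels, round what is visible of it).
The state is a dict: "t": time; "q": joint angles; "qd": joint speeds; "joint_efforts": joint torques, N m; "eef_pos": TCP position; "ee_rot": TCP orientation; "force": force on the tool from outside, world axes, zero at the start; "moment": the same for the moment, N m; "width": finger opening in m.
Only numpy, scipy, OpenCV 4.12 (cv2) and the standard library are available. Lean on these libraries where they do the work, as an engineer would, in place of code of your own. Each camera call takes 0.05 s, during which the arm holds its last target.

## Working session

There is one attempt and no reset: what is moved stays moved. The work goes in short steps, Python scripts to look and compute and a tool call to move; the robot and the scene stay as the last step left them, time stands still between calls to the robot, and variables do not carry over. Pictures are saved under pics/ and viewed, and the job is handed in when it is done.

Besides the shell and the picture viewer there is one more tool, called after "Emit:" as name(argument=value, ...), one argument or row to a line, values as JSON. apply_moves: Moves the arm, as the interface text tells. Its arguments: {"type":"object","properties":{"moves":{"type":"array","items":{"type":"array","items":{"type":"number"}}},"newtons":{"type":"number"}},"required":["moves"]}

```bash
ls; mkdir -p pics; python3 - <<'E'
from station import arm,eyes
import cv2,numpy as np
print(arm.get_state())
for n in ("top","scene","wrist"):
    f=eyes.grab_frame(n); cv2.imwrite(f"pics/{n}0.png",f["color"][:,:,::-1]); print(n,f["camera_matrix"].tolist(),f["extrinsics"].round(3).tolist(),[k for k in f])
    np.savez(f"pics/{n}0.npz",**{k:f[k] for k in("color","z_map","camera_matrix","extrinsics")})
E
```

```text
pics
{'t': 0.0, 'q': array([ 1.41509904e+00,  3.59377736e-01,  1.10962147e-02, -3.35094123e-04,
       -1.22410828e+00, -2.88108075e-01]), 'qd': array([-2.09930972e-04,  4.65688838e-04, -8.60913958e-04, -1.76235858e-04,
        1.57655611e-04,  5.49220873e-05]), 'joint_efforts': array([-2.02747979e-03, -5.82716238e+01,  2.93054706e+01,  6.99694276e+00,
        6.95110793e-03, -1.55839580e-04]), 'eef_pos': array([0.2896483 , 0.60917248, 0.22564758]), 'ee_rot': array([ 3.13997534e+00, -1.50780379e-04, -4.43919352e-01]), 'force': array([ 0.57506474, -0.10179507, -0.96644505]), 'moment': array([0.035099  , 0.02375357, 0.0059902 ]), 'width': 0.0876884547732539}
top [[549.3683148335576, 0.0, 313.1694115145408], [0.0, 549.3683148335576, 234.6403270391357], [0.0, 0.0, 1.0]] [[-0.001, 0.981, -0.193, 0.365], [-1.0, -0.001, 0.003, -0.078], [0.002, 0.193, 0.981, 1.206], [0.0, 0.0, 0.0, 1.0]] ['color', 'z_map', 'camera_matrix', 'extrinsics', 'shot']
scene [[500.12934959503997, 0.0, 324.39446657411946], [0.0, 500.12934959503997, 241.52833289785315], [0.0, 0.0, 1.0]] [[-0.927, 0.29, -0.237, 0.28], [-0.375, -0.736, 0.563, 0.576], [-0.011, 0.611, 0.792, 0.994], [0.0, 0.0, 0.0, 1.0]] ['color', 'z_map', 'camera_matrix', 'extrinsics', 'shot']
wrist [[419.98464651419323, 0.0, 320.7533860997334], [0.0, 419.98464651419323, 235.31296378178806], [0.0, 0.0, 1.0]] [[-0.43, 0.862, 0.268, 0.363], [-0.903, -0.411, -0.125, 0.576], [0.002, -0.296, 0.955, 0.384], [0.0, 0.0, 0.0, 1.0]] ['color', 'z_map', 'camera_matrix', 'extrinsics', 'shot']
```

View pics/top0.png

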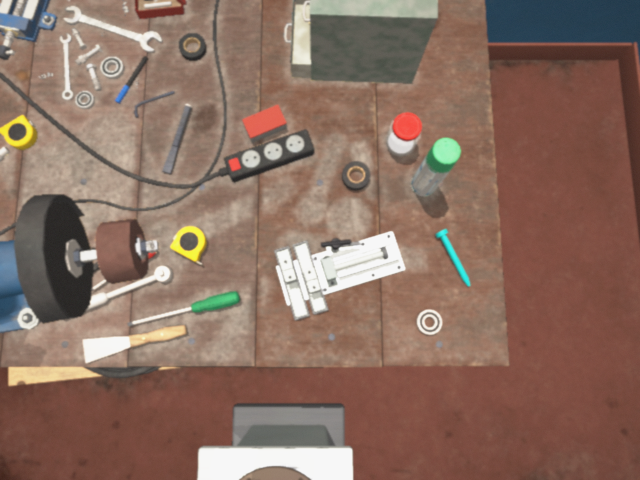

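View pics/scene0.png

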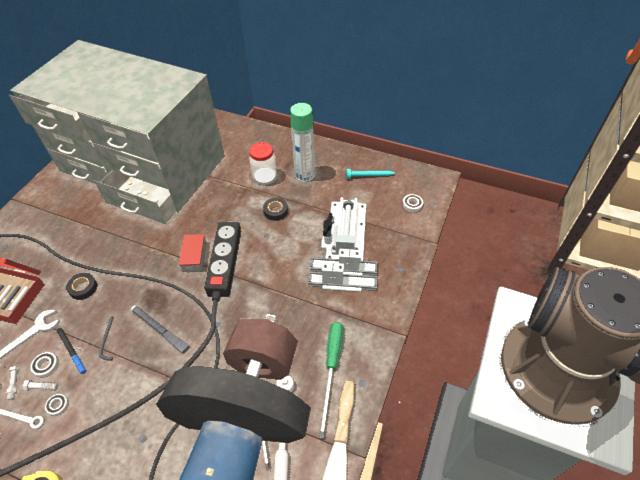

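View pics/wrist0.png

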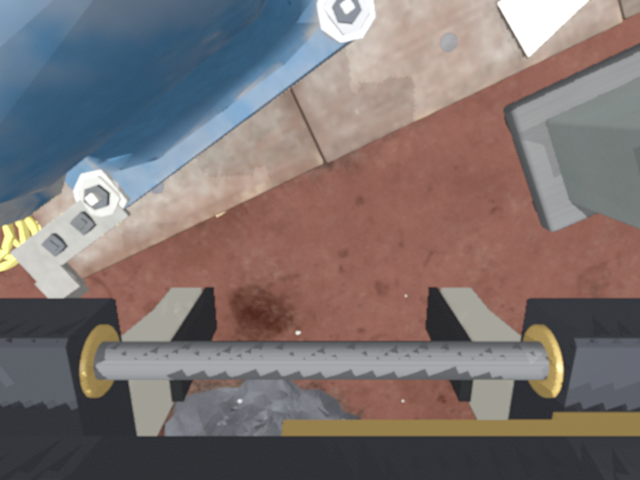

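```bash
cat > h.py <<'E'
import numpy as np,cv2
def load(p): return dict(np.load(p))
def pt(f,u,v,h=None):
    K=f["camera_matrix"];E=f["extrinsics"]
    d=np.array([(u-K[0,2])/K[0,0],-(v-K[1,2])/K[1,1],-1.0])
    if h is None: s=f["z_map"][int(round(v)),int(round(u))]
    else:
        r=E[:3,:3]@d; s=(h-E[2,3])/r[2]
    return E[:3,:3]@(d*s)+E[:3,3]
def proj(f,P):
    K=f["camera_matrix"];E=f["extrinsics"]
    c=(np.atleast_2d(P)-E[:3,3])@E[:3,:3]
    return np.c_[K[0,0]*c[:,0]/-c[:,2]+K[0,2], -K[1,1]*c[:,1]/-c[:,2]+K[1,2]]
def fx(T,P): # fixture(x0,y0,yaw) pts->world
    x0,y0,a=T;P=np.atleast_2d(P);c,s=np.cos(a),np.sin(a)
    return np.c_[x0+c*P[:,0]-s*P[:,1],y0+s*P[:,0]+c*P[:,1],P[:,2]]
def inv(T,P):
    x0,y0,a=T;P=np.atleast_2d(P);c,s=np.cos(a),np.sin(a)
    dx,dy=P[:,0]-x0,P[:,1]-y0
    return np.c_[c*dx+s*dy,-s*dx+c*dy,P[:,2]]
E
python3 - <<'E'
from h import *
f=load("pics/top0.npz")
c=f["color"][:,:,::-1][215:345,260:480]
cv2.imwrite("pics/top0c.png",cv2.resize(c,None,fx=3.6,fy=3.6,interpolation=cv2.INTER_CUBIC))
f=load("pics/scene0.npz")
c=f["color"][:,:,::-1][180:310,280:450]
cv2.imwrite("pics/scene0c.png",cv2.resize(c,None,fx=4.5,fy=4.5,interpolation=cv2.INTER_CUBIC))
E
```

```text
(no output)
```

View pics/top0c.png

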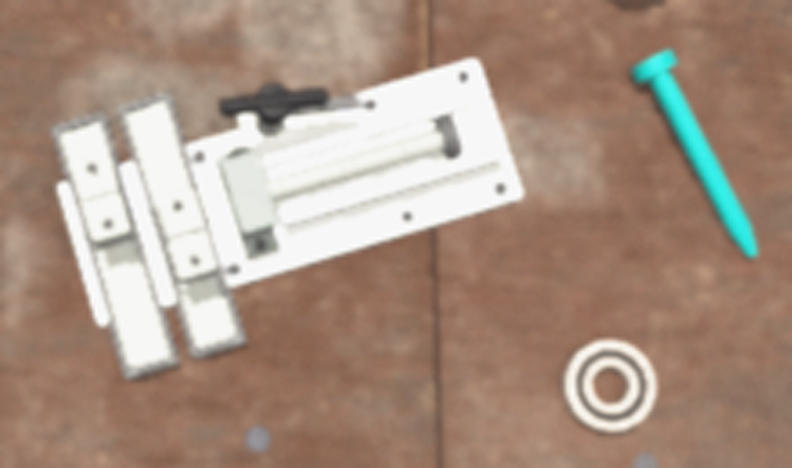

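View pics/scene0c.png

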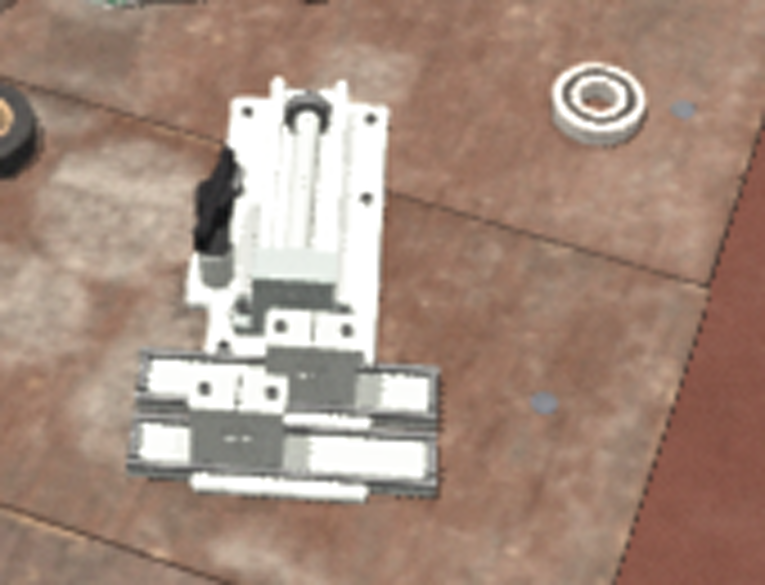

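```bash
cat > fit0.py <<'E'
from h import *
from scipy.optimize import least_squares
f=load("pics/top0.npz")
obs=[((78.5,122),(80,95,15)),((153,373),(-80,95,15)),((146.5,99.5),(80,53,15)),((217.5,350),(-80,53,15))]
uv=np.array([[260+a[0]/3.6,215+a[1]/3.6] for a,_ in obs])-0.5+0.5/3.6
P=np.array([b for _,b in obs])/1000.
r=least_squares(lambda T:(proj(f,fx(T,P))-uv).ravel(),[0.5,-.14,.26])
T=r.x;print(T,r.fun.round(2))
np.save("T0.npy",T)
def g(u,v,h): return (inv(T,pt(f,260+u/3.6-.36,215+v/3.6-.36,h))*1000).round(1)[0]
print("b2 top corners",g(104,116,.062))
for n,c in dict(b2scr1=(92,168),b2scr2=(108,224),b1scr1=(178,206),b1scr2=(195,260)).items(): print(n,g(*c,.062))
print("keeper c",g(273,103,.086),g(222,106,.086),g(327,96,.086))
print("head",g(452,135,.055),"fixed blk",g(262,205,.062))
fs=load("pics/scene0.npz")
print(inv(T,pt(fs,280+310/4.5,180+265/4.5))*1000)
print(proj(f,fx(T,np.array([[0,0,.062]]))))
E
python3 fit0.py
python3 - <<'E'
from station import eyes,outline_of
from h import *
f=eyes.grab_frame("top")
T=np.load("T0.npy")
for n in ("block_1_top","fixture","keeper","shaft","tape_measure","tape_roll","big_bearing","block_1"):
    for r in outline_of(n,f)[:3]:
        e=r["extent"]; u,v=(e[0]+e[2])/2,(e[1]+e[3])/2
        P=pt(f,u,v); print(n,round(r["score"],2),[round(float(x)) for x in e],P.round(3),(inv(T,P)*1000).round())
E
```

```text
[ 0.51967099 -0.12543362  0.28730632] [ 0.05 -0.82 -0.2  -0.03 -0.5   0.08  0.64  0.74]
b2 top corners [69. 80. 62.]
b2scr1 [41.4 95.3 62. ]
b2scr2 [ 7.2 95.4 62. ]
b1scr1 [ 5.7 53.5 62. ]
b1scr2 [-27.2  52.9  62. ]
keeper c [ 44.4 -15.1  86. ] [51.1 13.6 86. ] [ 39.5 -46.1  86. ]
head [   1.  -113.5   55. ] fixed blk [-7.6  6.4 62. ]
[[-7.40973448 14.57758369 64.10060752]]
[[334.30199994 267.26622643]]
block_1_top 0.66 [305, 271, 323, 295] [ 0.487 -0.083  0.06 ] [[-19.  50.  60.]]
fixture 0.78 [275, 231, 408, 319] [ 0.506 -0.142  0.033] [[-17. -12.  33.]]
fixture 0.43 [335, 246, 388, 270] [ 0.543 -0.185  0.042] [[  6. -63.  42.]]
keeper 0.5 [319, 240, 360, 249] [ 0.564 -0.135  0.085] [[ 40. -22.  85.]]
keeper 0.36 [334, 248, 388, 272] [ 0.538 -0.184  0.046] [[  1. -61.  46.]]
shaft 0.9 [338, 246, 388, 271] [ 0.541 -0.187  0.046] [[  3. -65.  46.]]
shaft 0.74 [436, 229, 471, 286] [ 0.547 -0.388  0.02 ] [[ -49. -260.   20.]]
tape_measure 0.85 [170, 230, 207, 262] [0.571 0.191 0.023] [[139. 289.  23.]]
tape_measure 0.52 [318, 239, 361, 251] [ 0.564 -0.136  0.083] [[ 40. -23.  83.]]
tape_roll 0.58 [339, 161, 368, 192] [ 0.736 -0.174  0.   ] [[ 194. -108.    0.]]
tape_roll 0.31 [274, 230, 406, 319] [ 0.507 -0.138  0.037] [[-16.  -8.  37.]]
big_bearing 0.63 [418, 310, 441, 334] [ 0.408 -0.334 -0.001] [[-166. -168.   -1.]]
block_1 0.79 [306, 266, 322, 295] [ 0.492 -0.082  0.065] [[-14.  50.  65.]]
block_1 0.78 [280, 256, 298, 282] [ 0.516 -0.03   0.058] [[23. 92. 58.]]
```

```bash
cat >> h.py <<'E'
def rows(frm,to,step=.04):
    """frm/to: (x,y,z,yaw); translate with frm yaw; returns tool shift total, n rows, turn"""
    a=frm[3];d=np.array(to[:3])-np.array(frm[:3])
    t=np.array([np.cos(a)*d[0]+np.sin(a)*d[1],np.sin(a)*d[0]-np.cos(a)*d[1],-d[2]])
    turn=-(to[3]-a); turn=(turn+np.pi)%(2*np.pi)-np.pi
    return t.round(4),np.linalg.norm(t),round(turn,3)
E
python3 - <<'E'
from h import *
f=load("pics/top0.npz");z=f["z_map"];v,u=np.mgrid[0:480,0:640]
K=f["camera_matrix"];E=f["extrinsics"]
d=np.stack([(u-K[0,2])/K[0,0]*z,-(v-K[1,2])/K[1,1]*z,-z],-1)@E[:3,:3].T+E[:3,3]
d=d[z>0]
for y0 in np.arange(-.2,.75,.05):
    m=(abs(d[:,1]-y0)<.025)
    print(round(y0,2),[round(float(d[m&(abs(d[:,0]-x)<.05)][:,2].max(initial=-1)),2) for x in (.3,.4,.5,.6,.7)])
T=np.load("T0.npy")
P=fx(T,[[0,.053,.25]])[0];print(P)
print(rows((.29,.609,.35,-.444),(*P[:2],.25,T[2]-np.pi/2)))
E
```

```text
-0.2 [0.0, 0.01, 0.05, 0.05, 0.03]
-0.15 [0.01, 0.01, 0.07, 0.09, 0.02]
-0.1 [0.0, 0.02, 0.07, 0.09, 0.01]
-0.05 [0.01, 0.02, 0.07, 0.02, 0.01]
-0.0 [0.01, 0.01, 0.07, 0.02, 0.04]
0.05 [0.0, 0.01, 0.01, 0.01, 0.05]
0.1 [0.01, 0.03, 0.03, 0.01, 0.05]
0.15 [0.01, 0.03, 0.03, 0.03, 0.04]
0.2 [0.01, 0.02, 0.22, 0.21, 0.02]
0.25 [0.01, 0.02, 0.26, 0.26, 0.02]
0.3 [0.01, 0.02, 0.26, 0.26, 0.02]
0.35 [0.02, 0.31, 0.33, 0.32, 0.02]
0.4 [0.01, 0.31, 0.33, 0.32, 0.01]
0.45 [0.0, 0.2, 0.26, 0.0, 0.01]
0.5 [0.01, 0.22, 0.24, -1.0, 0.0]
0.55 [0.0, 0.07, 0.07, -1.0, 0.01]
0.6 [0.0, 0.04, -1.0, 0.02, 0.01]
0.65 [-0.62, -1.0, -1.0, -0.0, 0.0]
0.7 [-0.71, -1.0, -1.0, -1.0, -1.0]
[ 0.50465238 -0.07460605  0.25      ]
(array([0.4875, 0.5251, 0.1   ]), np.float64(0.7234589690794239), np.float64(0.839))
```

Emit:
apply_moves(
  moves=[
    [1,0,0,-0.04,0],
    [1,0,0,-0.04,0],
    [1,0,0,-0.04,0],
  ],
)

```text
t: 0.85
eef_pos: [0.2898, 0.609, 0.3477]
ee_rot: [3.14, -0.001, -0.444]
force: [1.3, 1.5, 1.1]
width: 0.0875
```

Emit:
apply_moves(
  moves=[
    [1,0,0,-0.04,0],
    [1,0,0,-0.01,0],
    [1,0.027,0.029,0,0],
    [1,0.027,0.029,0,0],
    [1,0.027,0.029,0,0],
    [1,0.027,0.029,0,0],
    [1,0.027,0.029,0,0],
    [1,0.027,0.029,0,0],
    [1,0.027,0.029,0,0],
    [1,0.027,0.029,0,0],
    [1,0.027,0.029,0,0],
    [1,0.027,0.029,0,0],
  ],
)

```text
t: 1.85
eef_pos: [0.4091, 0.2298, 0.3969]
ee_rot: [-3.14, -0.0, -0.443]
force: [2.3, -1.0, 0.7]
width: 0.0878
```

Emit:
apply_moves(
  moves=[
    [1,0.027,0.029,0,0],
    [1,0.027,0.029,0,0],
    [1,0.027,0.029,0,0.12],
    [1,0,0,0.04,0.12],
    [1,0,0,0.04,0.12],
    [1,0,0,0.03,0.12],
    [1,0,0,0.03,0.12],
    [1,0,0,0,0.12],
    [1,0,0,0,0.12],
    [1,0,0,0,0],
  ],
)

```text
t: 2.68
eef_pos: [0.4448, 0.1181, 0.2561]
ee_rot: [3.141, -0.0, -1.29]
force: [0.3, 0.7, 0.8]
width: 0.0877
```

Emit:
apply_moves(
  moves=[
    [1,0.04,0,0,0],
    [1,0.04,-0.002,0,0],
    [1,0.04,-0.002,0,0],
    [1,0.04,0,0,0],
    [1,0.04,0,0,0],
    [1,0,0,0,0],
    [1,0,0,0,0],
  ],
)

```text
t: 3.27
eef_pos: [0.5057, -0.0744, 0.2565]
ee_rot: [3.142, -0.0, -1.284]
force: [-0.5, -0.4, -0.5]
width: 0.0878
```

```bash
cat > snap.py <<'E'
import sys
from station import arm,eyes
import cv2,numpy as np
n,o=sys.argv[1:3]
s=arm.get_state();print(s["t"],s["eef_pos"].round(4),s["ee_rot"].round(3),s["width"])
f=eyes.grab_frame(n); cv2.imwrite(f"pics/{o}.png",f["color"][:,:,::-1])
np.savez(f"pics/{o}.npz",**{k:f[k] for k in("color","z_map","camera_matrix","extrinsics")})
E
python3 snap.py wrist w1
```

```text
3.2667 [ 0.5057 -0.0744  0.2565] [ 3.142 -0.    -1.284] 0.0877999382287256
```

View pics/w1.png

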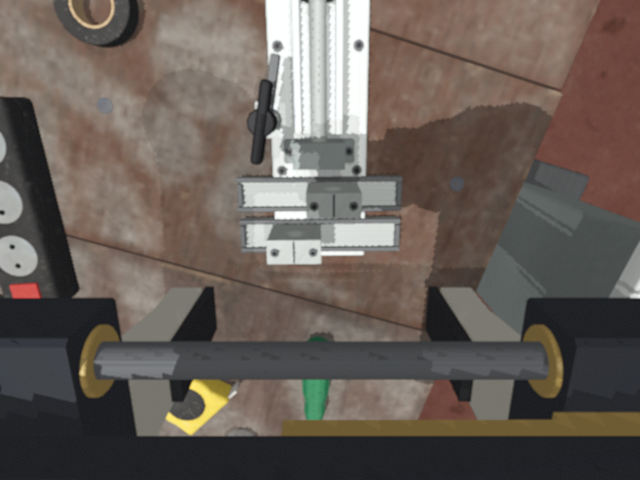

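```bash
python3 - <<'E'
from h import *
f=load("pics/w1.npz")
c=f["color"][:,:,::-1][30:280,220:420]
cv2.imwrite("pics/w1c.png",cv2.resize(c[90:250],None,fx=4,fy=4,interpolation=cv2.INTER_CUBIC))
cv2.imwrite("pics/w1d.png",cv2.resize(c[0:150],None,fx=4,fy=4,interpolation=cv2.INTER_CUBIC))
E
```

```text
(no output)
```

View pics/w1c.png

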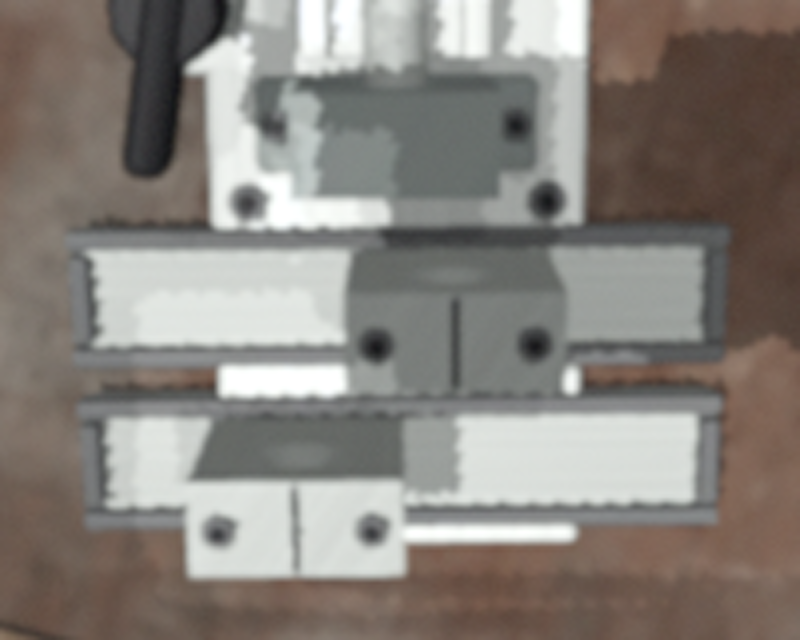

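View pics/w1d.png

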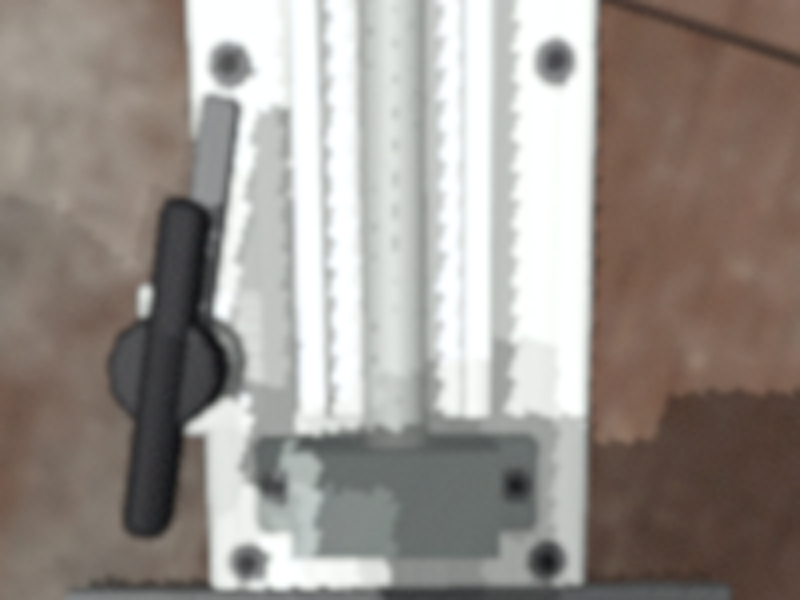

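```bash
cat > fit1.py <<'E'
from h import *
from scipy.optimize import least_squares
f=load("pics/w1.npz")
def px(u,v): return np.array([220+(u+.5)/4-.5,120+(v+.5)/4-.5])
C=[(67,230,80,53,-1),(729,228,-80,53,-1),(74,365,80,53,1),(723,358,-80,53,1),(78,400,80,95,-1),(724,395,-80,95,-1),(86,525,80,95,1),(717,522,-80,95,1)]
uv=np.array([px(c[0],c[1]) for c in C])
def P(w,z=.015): return np.array([[c[2]/1e3,c[3]/1e3+c[4]*w,z] for c in C])
r=least_squares(lambda p:(proj(f,fx(p[:3],P(p[3])))-uv).ravel(),[.52,-.125,.287,.016])
print(r.x.round(4),r.fun.round(2)); T=r.x[:3]; np.save("T1.npy",T)
g=lambda u,v,h:(inv(T,pt(f,*px(u,v),h))*1000).round(1)[0]
print("b1 line",g(456,300,.062),g(456,388,.062),"corners",g(348,293,.062),g(563,293,.062),g(562,395,.062))
print("b2 line",g(295,485,.062),g(298,573,.062),"corners",g(187,483,.062),g(403,480,.062),g(405,576,.062))
print("fixed",g(292,195,.062),g(500,195,.062))
h=lambda u,v,z:(inv(T,pt(f,220+(u+.5)/4-.5,30+(v+.5)/4-.5,z))*1000).round(1)[0]
print("wing",h(183,205,.086),h(148,532,.086),h(168,368,.068))
E
python3 fit1.py
```

```text
[ 0.5229 -0.123   0.2937  0.0163] [-0.96  0.21  1.2  -0.51 -0.46 -0.3   1.01  0.29 -0.83  0.21  0.29  0.32
 -0.72  0.25  0.44 -0.08]
b1 line [-12.4  44.4  62. ] [-12.4  63.8  62. ] corners [10.6 42.8 62. ] [-35.2  43.1  62. ] [-35.4  65.5  62. ]
b2 line [23.  85.6 62. ] [ 22.9 106.4  62. ] corners [46.8 85.  62. ] [-0.8 84.7 62. ] [ -1.1 107.3  62. ]
fixed [22.  21.9 62. ] [-21.6  22.2  62. ]
wing [ 38.6 -45.9  86. ] [48.2 13.8 86. ] [ 45.2 -16.3  68. ]
```

```bash
cat > go.py <<'E'
import sys
from h import *
from station import arm
T=np.load("T1.npy");s=arm.get_state();e=s["eef_pos"];yaw=s["ee_rot"][2]
print("tcp fix mm",(inv(T,e)*1000).round(1),"yaw rel fixture",round(float(yaw-T[2]),3), "F",s["force"].round(1),"t",s["t"],"w",s["width"],"q6",s["q"][5].round(2))
if len(sys.argv)>1:
    x,y,z=[float(a)/1000 for a in sys.argv[1:4]]
    P=fx(T,[[x,y,z]])[0]; ty=float(sys.argv[4]) if len(sys.argv)>4 else -np.pi/2
    print(rows((*e,yaw),(*P,T[2]+ty)))
E
python3 go.py 0 53 35
```

```text
tcp fix mm [[ -2.2  52.8 256.6]] yaw rel fixture -1.577 F [0.6 0.3 0.3] t 3.3167 w 0.08779681242810791 q6 0.05
(array([-2.000e-04, -2.200e-03,  2.216e-01]), np.float64(0.22157272350782212), np.float64(-0.006))
```

Emit:
apply_moves(
  moves=[
    [1,0,-0.002,0.04,-0.006],
    [1,0,0,0.04,0],
    [1,0,0,0.04,0],
    [1,0,0,0.04,0],
    [1,0,0,0.03,0],
    [1,0,0,0.02,0],
    [1,0,0,0.012,0],
    [1,0,0,0,0],
    [1,0,0,0,0],
  ],
  newtons=10,
)

```text
t: 4.07
eef_pos: [0.5073, -0.0706, 0.0346]
ee_rot: [3.141, -0.0, -1.274]
force: [-0.0, -0.1, -0.4]
width: 0.0878
```

```bash
python3 go.py 0 53 35
```

```text
tcp fix mm [[ 0.2 54.7 34.6]] yaw rel fixture -1.568 F [-0.  -0.1 -0.4] t 4.0667 w 0.08780289706842019 q6 0.05
(array([ 0.0017,  0.0002, -0.0004]), np.float64(0.001740653585247155), np.float64(0.003))
```

Close to centre block 1, then open and lift slightly; then look.

Emit:
apply_moves(
  moves=[
    [-1,0,0,0,0],
    [-1,0,0,0,0],
    [-1,0,0,0,0],
    [-1,0,0,0,0],
    [-1,0,0,0,0],
    [-1,0,0,0,0],
    [-1,0,0,0,0],
    [-1,0,0,0,0],
  ],
  newtons=10,
)

```text
t: 4.73
eef_pos: [0.5073, -0.0718, 0.0347]
ee_rot: [-3.142, -0.0, -1.278]
force: [-2.7, -0.3, 4.1]
width: 0.0478
```

```bash
python3 go.py 0 53 35; python3 snap.py wrist w2
```

```text
tcp fix mm [[-0.1 53.5 34.7]] yaw rel fixture -1.571 F [-2.7 -0.3  4.1] t 4.7333 w 0.047825567736242344 q6 0.05
(array([ 0.0005, -0.0001, -0.0003]), np.float64(0.0005810717632742533), np.float64(-0.001))
4.7333 [ 0.5073 -0.0718  0.0347] [-3.142 -0.    -1.278] 0.047825567736242344
```

View pics/w2.png

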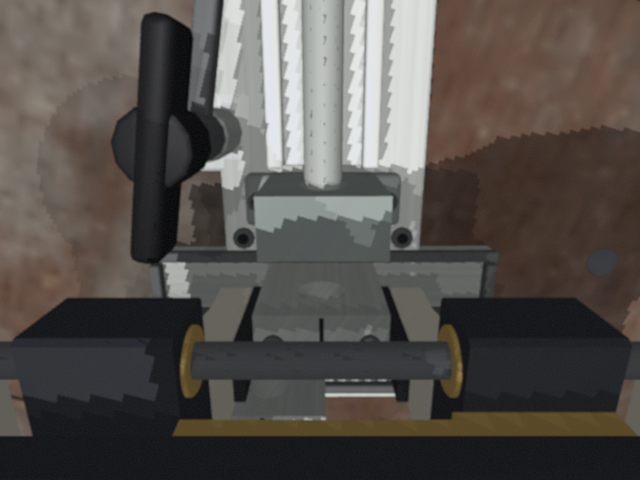

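Emit:
apply_moves(
  moves=[
    [1,0,0,0,0],
    [1,0,0,0,0],
    [1,0,0,0,0],
    [1,0,0,0,0],
    [1,0,0,0,0],
    [1,0,0,0,0],
    [1,0,0,-0.03,0],
    [1,0,0,-0.02,0],
    [1,-0.021,-0.011,0,0],
    [1,-0.021,-0.011,0,0],
    [1,0,0,0.02,0],
    [1,0,0,0.03,0],
  ],
)

```text
t: 5.78
eef_pos: [0.5193, -0.0233, 0.0369]
ee_rot: [-3.134, -0.0, -1.275]
force: [1.1, 0.4, -0.8]
width: 0.0879
```

```bash
python3 go.py 22 95 35
```

```text
tcp fix mm [[25.5 96.4 36.9]] yaw rel fixture -1.569 F [ 1.1  0.4 -0.8] t 5.7833 w 0.08787890793600782 q6 -0.04
(array([0.0014, 0.0035, 0.0019]), np.float64(0.00419551198350002), np.float64(0.002))
```

Emit:
apply_moves(
  moves=[
    [-1,0,0,0,0],
    [-1,0,0,0,0],
    [-1,0,0,0,0],
    [-1,0,0,0,0],
    [-1,0,0,0,0],
    [-1,0,0,0,0],
    [-1,0,0,0,0],
  ],
  newtons=10,
)

```text
t: 6.37
eef_pos: [0.5166, -0.0252, 0.0354]
ee_rot: [-3.14, -0.0, -1.278]
force: [-0.2, 0.1, 5.2]
width: 0.048
```

```bash
python3 go.py 0 95 35
```

```text
tcp fix mm [[22.4 95.4 35.4]] yaw rel fixture -1.572 F [-0.2  0.1  5.2] t 6.3667 w 0.04803145579170417 q6 -0.04
(array([0.0004, 0.0224, 0.0004]), np.float64(0.022358382886169915), np.float64(-0.001))
```

Emit:
apply_moves(
  moves=[
    [-1,0,0.006,0,0],
    [-1,0,0.006,0,0],
    [-1,0,0.006,0,0],
    [-1,0,0.0045,0,0],
    [-1,0,0,0,0],
    [-1,0,0,0,0],
    [-1,0,0,0,0],
    [-1,0,0,0,0],
  ],
)

```text
t: 7.03
eef_pos: [0.4942, -0.032, 0.0353]
ee_rot: [-3.141, -0.0, -1.278]
force: [-0.8, -0.3, 10.1]
width: 0.0478
```

```bash
python3 go.py 0 95 35;
```

```text
tcp fix mm [[-1.1 95.4 35.3]] yaw rel fixture -1.571 F [-0.8 -0.3 10.1] t 7.0333 w 0.047811969562522295 q6 -0.04
(array([ 0.0004, -0.0011,  0.0003]), np.float64(0.0012456085348044668), np.float64(-0.001))
```

Emit:
apply_moves(
  moves=[
    [-1,0,-0.001,0,0],
    [-1,0,0,0,0],
    [-1,0,0,0,0],
    [1,0,0,0,0],
    [1,0,0,0,0],
    [1,0,0,0,0],
    [1,0,0,0,0],
    [1,0,0,0,0],
    [1,0,0,-0.04,0],
    [1,0.02,0,-0.04,0],
    [1,0.04,0,-0.04,0],
  ],
)

```text
t: 7.95
eef_pos: [0.5097, -0.0767, 0.1437]
ee_rot: [-3.141, -0.0, -1.275]
force: [2.2, -0.3, -0.3]
width: 0.0867
```

Emit:
apply_moves(
  moves=[
    [1,0.04,0,-0.03,0],
    [1,0,0,0,0],
    [1,0,0,0,0],
    [1,0,0,0,0],
  ],
)

```text
t: 8.28
eef_pos: [0.5184, -0.1095, 0.1656]
ee_rot: [3.141, 0.001, -1.279]
force: [0.4, -0.3, -1.0]
width: 0.0876
```

```bash
python3 go.py; python3 snap.py wrist w3
```

```text
tcp fix mm [[ -0.4  14.3 165.6]] yaw rel fixture -1.573 F [ 0.4 -0.3 -1. ] t 8.2833 w 0.08764848812929493 q6 0.13
8.2833 [ 0.5184 -0.1095  0.1656] [ 3.141e+00  1.000e-03 -1.279e+00] 0.08764848812929493
```

View pics/w3.png

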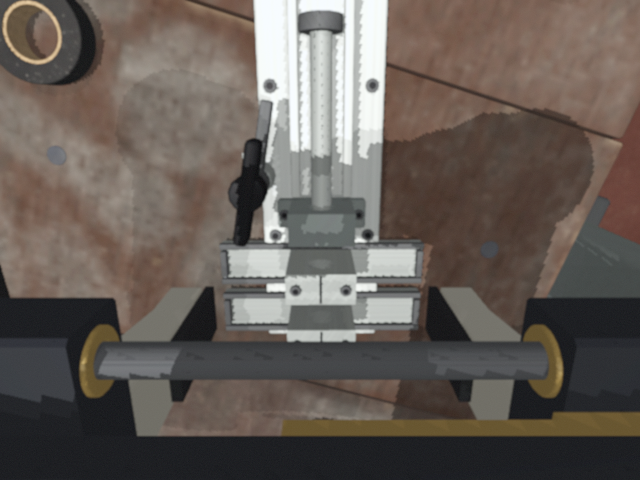

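```bash
python3 - <<'E'
from h import *
f=load("pics/w3.npz");T=np.load("T1.npy")
c=f["color"][:,:,::-1]
cv2.imwrite("pics/w3c.png",cv2.resize(c[190:345,210:430],None,fx=3.6,fy=3.6,interpolation=cv2.INTER_CUBIC))
cv2.imwrite("pics/w3d.png",cv2.resize(c[0:130,230:400],None,fx=4,fy=4,interpolation=cv2.INTER_CUBIC))
print(proj(f,fx(T,[[0,.044,.062],[0,.063,.062],[0,.086,.062],[0,.105,.062],[.022,.022,.062],[-.022,.022,.062],[0,-.114,.055]])).round(1))
E
```

```text
[[321.7 276. ]
 [321.8 301.7]
 [321.8 331.5]
 [321.8 355.1]
 [288.2 245.1]
 [355.2 244.9]
 [321.3  17.4]]
```

View pics/w3c.png

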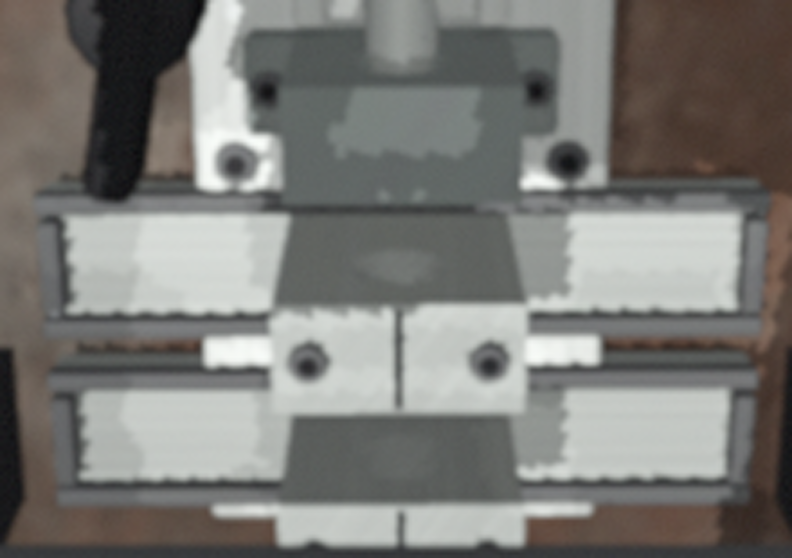

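View pics/w3d.png

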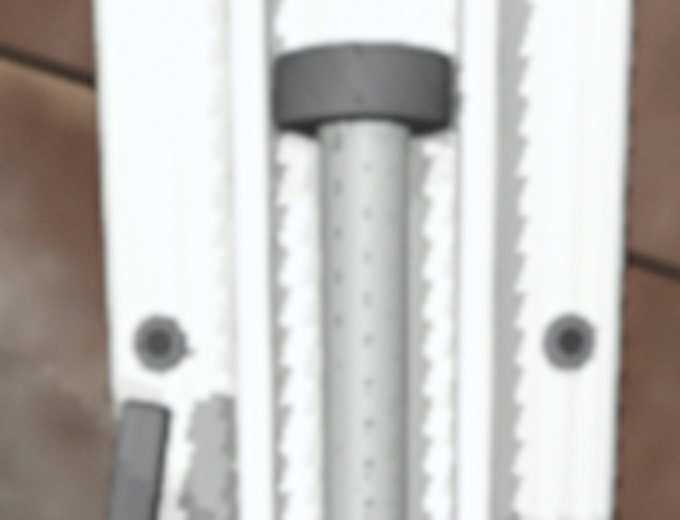

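Emit:
apply_moves(
  moves=[
    [-1,0.035,0,0,0],
    [-1,0.035,0,0,0],
    [-1,0.035,0,0,0],
    [-1,0.035,0,0,0],
    [-1,0.026,0,0,0],
    [-1,0,0,0,0],
    [-1,0,0,0,0],
    [-1,0,0,0.02,0],
    [-1,0,0,0.02,0],
    [-1,0,0,0.02,0],
    [-1,0,0,0,0],
    [-1,0,0,0,0],
  ],
)

```text
t: 9.33
eef_pos: [0.5661, -0.2668, 0.1052]
ee_rot: [3.138, 0.001, -1.276]
force: [0.6, -1.0, 0.8]
width: 0.0134
```

```bash
python3 go.py 0 -152 39; python3 snap.py top t2; python3 - <<'E'
from h import *
f=load("pics/t2.npz")
cv2.imwrite("pics/t2c.png",cv2.resize(f["color"][:,:,::-1][180:380,240:500],None,fx=3,fy=3))
E
```

```text
tcp fix mm [[  -0.2 -150.2  105.2]] yaw rel fixture -1.57 F [ 0.6 -1.   0.8] t 9.3333 w 0.013448891781545508 q6 0.42
(array([ 0.0018, -0.0002,  0.0662]), np.float64(0.06622339945188592), np.float64(0.001))
9.3333 [ 0.5661 -0.2668  0.1052] [ 3.138e+00  1.000e-03 -1.276e+00] 0.013448891781545508
```

View pics/t2c.png

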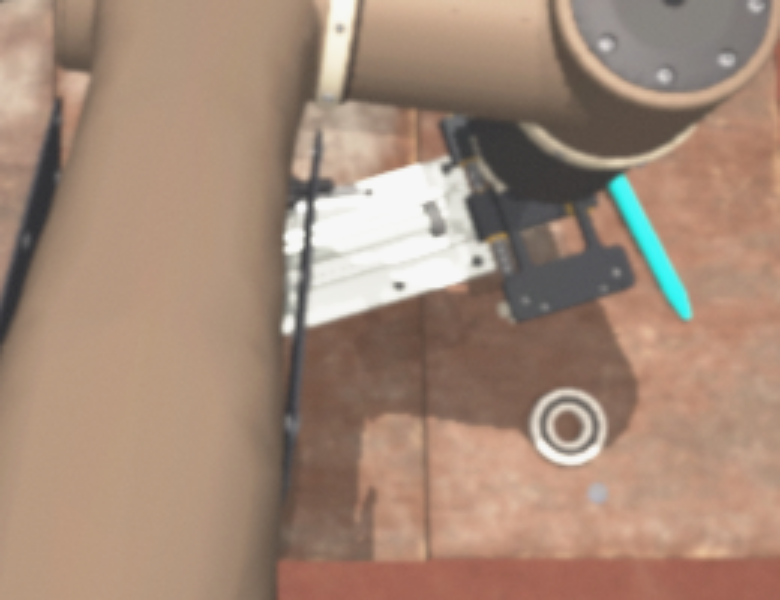

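Emit:
apply_moves(
  moves=[
    [-1,0,0,0.025,0],
    [-1,0,0,0.02,0],
    [-1,0,0,0.013,0],
    [-1,0,0,0.007,0],
    [-1,0,0,0,0],
    [-1,0,0,0,0],
    [-1,0,0,0,0],
  ],
)

```text
t: 9.97
eef_pos: [0.5682, -0.2684, 0.0429]
ee_rot: [-3.14, -0.001, -1.277]
force: [-0.9, -0.4, -0.4]
width: 0.0005
```

```bash
python3 go.py 0 -152 39;python3 snap.py wrist w4
```

```text
tcp fix mm [[   1.3 -152.3   42.9]] yaw rel fixture -1.571 F [-0.9 -0.4 -0.4] t 9.9667 w 0.0005115586121759522 q6 0.42
(array([-0.0003,  0.0013,  0.0039]), np.float64(0.004124090413564436), np.float64(-0.0))
9.9667 [ 0.5682 -0.2684  0.0429] [-3.140e+00 -1.000e-03 -1.277e+00] 0.0005115586121759522
```

View pics/w4.png

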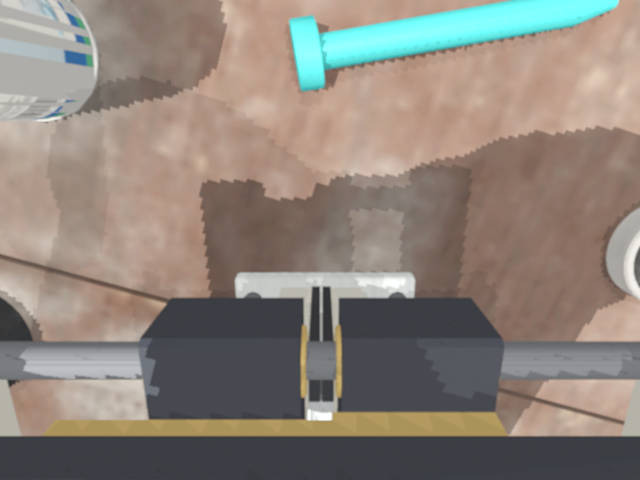

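Emit:
apply_moves(
  moves=[
    [-1,0,0.001,0.004,0],
    [-1,-0.007,0,0,0],
    [-1,-0.007,0,0,0],
    [-1,-0.006,0,0,0],
    [-1,-0.006,0,0,0],
    [-1,-0.006,0,0,0],
    [-1,-0.006,0,0,0],
    [-1,-0.006,0,0,0],
    [-1,-0.006,0,0,0],
    [-1,0,0,0,0],
  ],
)

```text
t: 10.85
eef_pos: [0.5513, -0.2196, 0.0374]
ee_rot: [3.141, 0.0, -1.277]
force: [0.7, -0.3, 1.1]
width: 0.0001
```

```bash
python3 go.py 0 -102 39;python3 snap.py scene s4;python3 - <<'E'
from h import *
f=load("pics/s4.npz")
cv2.imwrite("pics/s4c.png",cv2.resize(f["color"][:,:,::-1][130:310,260:450],None,fx=3.3,fy=3.3))
E
```

```text
tcp fix mm [[  -0.7 -100.7   37.4]] yaw rel fixture -1.571 F [ 0.7 -0.3  1.1] t 10.85 w 0.00013951836565005276 q6 0.34
(array([ 0.0013, -0.0007, -0.0016]), np.float64(0.0022114554972880824), np.float64(-0.0))
10.85 [ 0.5513 -0.2196  0.0374] [ 3.141  0.    -1.277] 0.00013951836565005276
```

View pics/s4c.png

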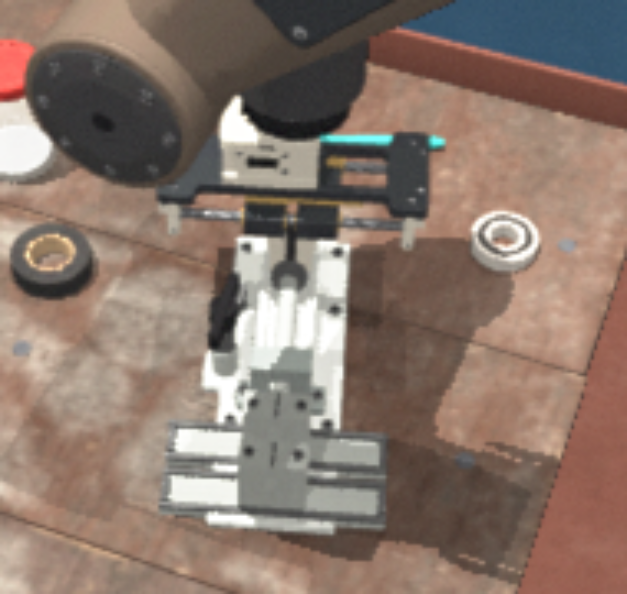

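Emit:
apply_moves(
  moves=[
    [-1,-0.004,0,-0.001,0],
    [-1,-0.004,0,0,0],
    [-1,-0.004,0,0,0],
    [-1,-0.004,0,0,0],
    [-1,-0.004,0,0,0],
    [-1,-0.004,0,0,0],
    [-1,-0.004,0,0,0],
    [-1,-0.004,0,0,0],
    [-1,-0.004,0,0,0],
    [-1,-0.004,0,0,0],
    [-1,0,0,0,0],
  ],
)

```text
t: 11.82
eef_pos: [0.5398, -0.1816, 0.0383]
ee_rot: [3.141, 0.0, -1.277]
force: [0.6, 0.1, -0.5]
width: 0.0003
```

```bash
python3 go.py 0 -20 39;python3 snap.py scene s5;python3 - <<'E'
from h import *
f=load("pics/s5.npz")
cv2.imwrite("pics/s5c.png",cv2.resize(f["color"][:,:,::-1][180:310,280:420],None,fx=4.5,fy=4.5))
E
```

```text
tcp fix mm [[ -0.7 -61.   38.3]] yaw rel fixture -1.571 F [ 0.6  0.1 -0.5] t 11.8167 w 0.00028560262892887657 q6 0.27
(array([-0.041 , -0.0007, -0.0007]), np.float64(0.04103139822164115), np.float64(-0.0))
11.8167 [ 0.5398 -0.1816  0.0383] [ 3.141  0.    -1.277] 0.00028560262892887657
```

View pics/s5c.png

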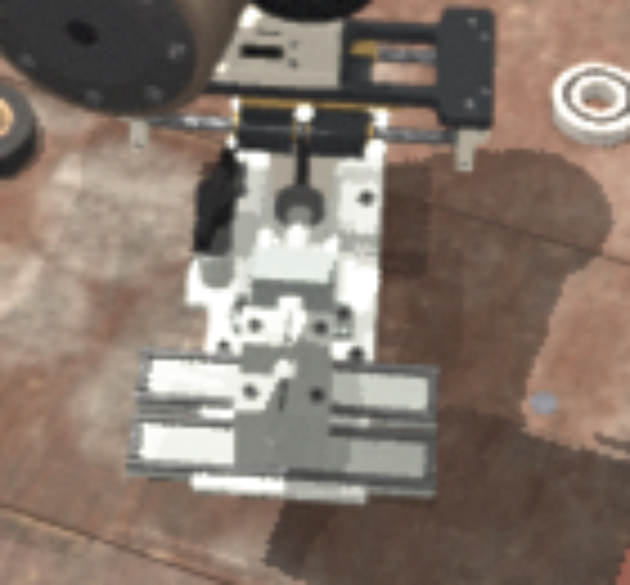

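Emit:
apply_moves(
  moves=[
    [-1,-0.004,-0.0005,0,0],
    [-1,-0.004,0,0,0],
    [-1,-0.004,0,0,0],
    [-1,-0.004,0,0,0],
    [-1,-0.004,0,0,0],
    [-1,-0.004,0,0,0],
    [-1,-0.004,0,0,0],
    [-1,-0.004,0,0,0],
    [-1,-0.004,0,0,0],
    [-1,0,0,0,0],
  ],
)

```text
t: 12.7
eef_pos: [0.53, -0.147, 0.0383]
ee_rot: [-3.142, 0.0, -1.278]
force: [-0.7, -0.6, -0.7]
width: 0.0008
```

```bash
python3 go.py 0 -20 39;python3 snap.py scene s6;python3 - <<'E'
from h import *
f=load("pics/s6.npz")
cv2.imwrite("pics/s6c.png",cv2.resize(f["color"][:,:,::-1][180:310,280:420],None,fx=4.5,fy=4.5))
E
```

```text
tcp fix mm [[ -0.1 -25.   38.3]] yaw rel fixture -1.571 F [-0.7 -0.6 -0.7] t 12.7 w 0.0008018658043478613 q6 0.21
(array([-0.005 , -0.0001, -0.0007]), np.float64(0.0050968236916082875), np.float64(-0.0))
12.7 [ 0.53   -0.147   0.0383] [-3.142  0.    -1.278] 0.0008018658043478613
```

View pics/s6c.png

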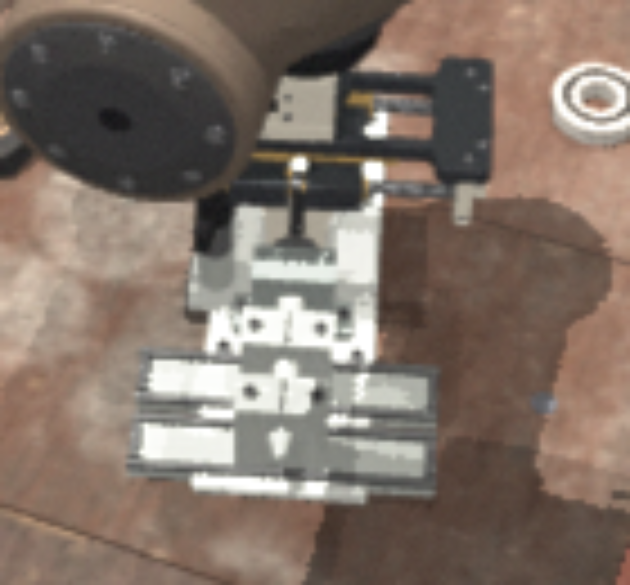

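Emit:
apply_moves(
  moves=[
    [-1,-0.002,0,0,0],
    [-1,-0.002,0,0,0],
    [-1,-0.001,0,0,0],
    [-1,0,0,0,0],
  ],
)

```text
t: 13.08
eef_pos: [0.5288, -0.1428, 0.0383]
ee_rot: [-3.142, 0.0, -1.278]
force: [-0.3, -0.1, -0.3]
width: 0.0008
```

Emit:
apply_moves(
  moves=[
    [-1,-0.001,0,0,0],
    [-1,-0.001,0,0,0],
    [-1,0,0,0,0],
  ],
)

```text
t: 13.33
eef_pos: [0.5288, -0.1425, 0.0383]
ee_rot: [-3.142, -0.002, -1.277]
force: [3.0, -11.3, -3.8]
width: 0.0002
```

Emit:
apply_moves(
  moves=[
    [-1,0.005,0,0,0],
    [-1,0.005,0,0,0],
    [-1,0.005,0,-0.01,0],
    [-1,0,0,-0.03,0],
    [-1,0,0,-0.04,0],
    [-1,-0.01,0,-0.04,0],
    [-0.3,-0.03,-0.02,0,0],
    [-0.3,-0.01,-0.024,0,0],
    [-0.3,0,0,0,0],
    [-0.3,0,0,0,0],
    [-0.3,0,0,0,0],
  ],
  newtons=15,
)

```text
t: 14.25
eef_pos: [0.5598, -0.0948, 0.1579]
ee_rot: [3.141, 0.001, -1.278]
force: [0.0, -0.1, -0.2]
width: 0.0273
```

```bash
python3 go.py 44 -17 90 -1.73;python3 snap.py wrist w5
```

```text
tcp fix mm [[ 43.5  16.3 157.9]] yaw rel fixture -1.571 F [ 0.  -0.1 -0.2] t 14.25 w 0.027296510039814308 q6 0.12
(array([ 0.0333, -0.0005,  0.0679]), np.float64(0.07557540627613707), np.float64(0.159))
14.25 [ 0.5598 -0.0948  0.1579] [ 3.141e+00  1.000e-03 -1.278e+00] 0.027296510039814308
```

View pics/w5.png

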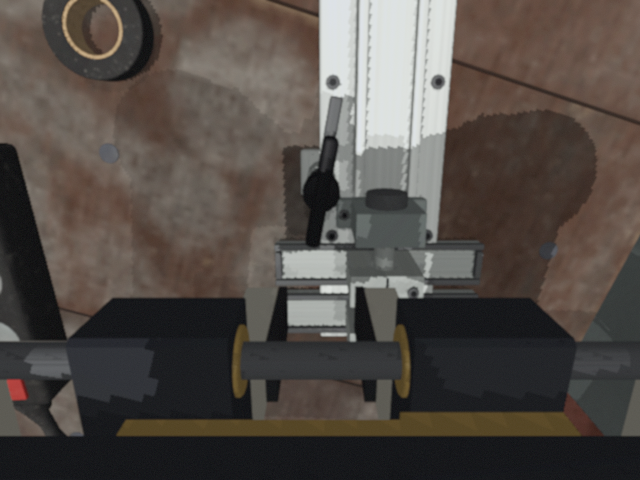

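```bash
python3 - <<'E'
from h import *
f=load("pics/w5.npz");T=np.load("T1.npy")
for u,v in [(308,190),(310,194),(335,188),(321,190),(328,150),(316,235),(322,170)]:
    print(u,v,(inv(T,pt(f,u,v))*1000).round(1))
for e in [(333,137,.086),(313,243,.086)]: print((inv(T,pt(f,*e))*1000).round(1))
def p(u,v):return (inv(T,pt(f,u,v,.086))*1000).round(1)[0,:2]
a,b=p(330,140),p(314,243);print(a,b,np.arctan2(b[0]-a[0],b[1]-a[1]))
cv2.imwrite("pics/w5c.png",cv2.resize(f["color"][:,:,::-1][85:255,270:430],None,fx=3.5,fy=3.5,interpolation=cv2.INTER_CUBIC))
E
```

```text
308 190 [[ 51.6 -18.3  83.4]]
310 194 [[ 50.5 -16.   83.3]]
335 188 [[ 36.5 -19.6  84.2]]
321 190 [[ 44.3 -18.7  85.4]]
328 150 [[ 40.5 -40.7  86.2]]
316 235 [[47.2  7.2 86.2]]
322 170 [[ 43.8 -30.   86.5]]
[[ 37.9 -47.5  86. ]]
[[48.9 12.1 86. ]]
[ 39.5 -45.9] [48.4 12.1] 0.15226062667864024
```

View pics/w5c.png

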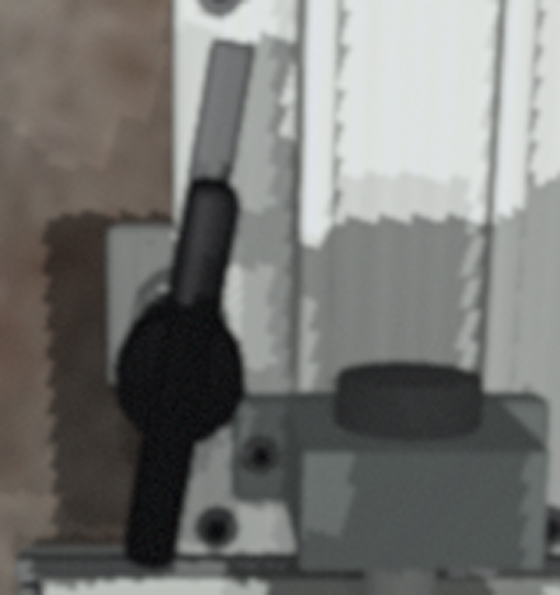

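Emit:
apply_moves(
  moves=[
    [-0.15,0.017,0,0,0],
    [-0.15,0.0165,-0.0005,0,0],
    [-0.15,0,0,0.02,0.08],
    [-0.15,0,0,0.02,0.08],
    [-0.15,0,0,0,0],
    [-0.15,0,0,0,0],
    [-0.15,0,0,0,0],
  ],
)

```text
t: 14.88
eef_pos: [0.5706, -0.1272, 0.1191]
ee_rot: [-3.141, -0.0, -1.435]
force: [0.1, -0.1, 0.7]
width: 0.0375
```

```bash
python3 go.py 44 -17 60 -1.73;python3 snap.py wrist w6
```

```text
tcp fix mm [[ 44.5 -17.9 119.1]] yaw rel fixture -1.729 F [ 0.1 -0.1  0.7] t 14.8833 w 0.03746905484108115 q6 0.02
(array([-0.0008,  0.0006,  0.0591]), np.float64(0.05909988102316073), np.float64(0.001))
14.8833 [ 0.5706 -0.1272  0.1191] [-3.141 -0.    -1.435] 0.03746905484108115
```

View pics/w6.png

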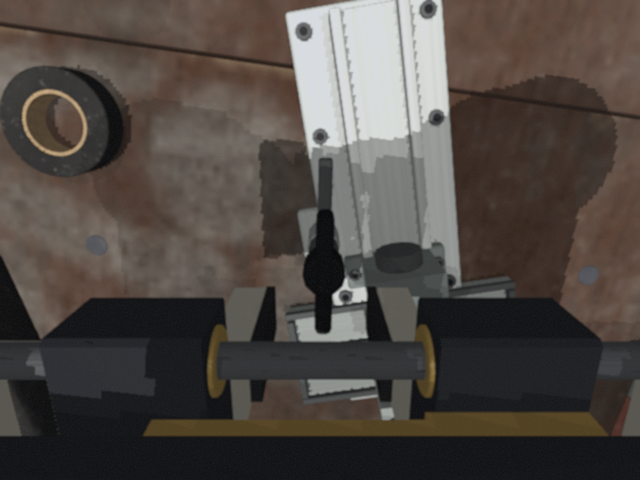

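Emit:
apply_moves(
  moves=[
    [-0.15,0,0,0.02,0],
    [-0.15,-0.001,0,0.015,0],
    [-0.15,0,0,0.013,0],
    [-0.15,0,0,0.008,0],
    [-0.15,0,0,0.002,0],
    [-0.15,0,0,0,0],
    [-1,0,0,0,0],
    [-1,0,0,0,0],
    [-1,0,0,0,0],
    [-1,0,0,0,0],
    [-1,0,0,0,0],
  ],
  newtons=20,
)

```text
t: 15.85
eef_pos: [0.5691, -0.126, 0.061]
ee_rot: [3.14, 0.0, -1.438]
force: [-4.0, -0.1, 5.7]
width: 0.0213
```

```bash
python3 go.py 44 -17 60 -1.73
```

```text
tcp fix mm [[ 43.4 -16.3  61. ]] yaw rel fixture -1.731 F [-4.  -0.1  5.7] t 15.85 w 0.021334965093985175 q6 0.02
(array([ 0.0006, -0.0007,  0.001 ]), np.float64(0.0013523514396020272), np.float64(-0.001))
```

Emit:
apply_moves(
  moves=[
    [-1,0,0,0,0.05],
    [-1,0,0,0,0.08],
    [-1,0,0,0,0.08],
    [-1,0,0,0,0.08],
    [-1,0,0,0,0.08],
    [-1,0,0,0,0.08],
    [-1,0,0,0,0.08],
    [-1,0,0,0,0.08],
    [-1,0,0,0,0],
  ],
)

```text
t: 16.6
eef_pos: [0.5692, -0.126, 0.061]
ee_rot: [3.14, -0.001, -2.053]
force: [-4.5, -0.1, 4.7]
width: 0.021
```

```bash
python3 go.py 44 -17 60 -3.1416;python3 snap.py wrist w7
```

```text
tcp fix mm [[ 43.5 -16.3  61. ]] yaw rel fixture -2.347 F [-4.5 -0.1  4.7] t 16.6 w 0.02097137261894912 q6 -0.6
(array([ 0.0002, -0.0009,  0.001 ]), np.float64(0.0013389428091723009), np.float64(0.795))
16.6 [ 0.5692 -0.126   0.061 ] [ 3.140e+00 -1.000e-03 -2.053e+00] 0.02097137261894912
```

View pics/w7.png

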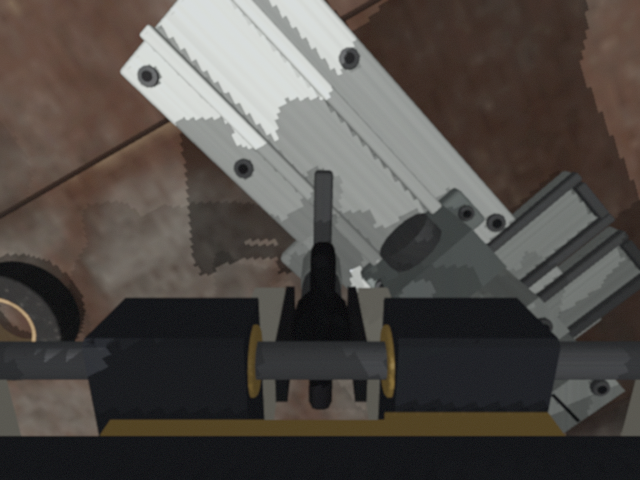

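Keeper turns with the hand (wing still vertical in view at u≈322). Continue to about 1.5 rad.

Emit:
apply_moves(
  moves=[
    [-1,0,0,0,0.08],
    [-1,0,0,0,0.08],
    [-1,0,0,0,0.08],
    [-1,0,0,0,0.08],
    [-1,0,0,0,0.08],
    [-1,0,0,0,0.08],
    [-1,0,0,0,0.08],
    [-1,0,0,0,0.08],
    [-1,0,0,0,0.08],
    [-1,0,0,0,0.03],
    [-1,0,0,0,0],
  ],
)

```text
t: 17.57
eef_pos: [0.5693, -0.1261, 0.061]
ee_rot: [3.141, -0.001, -2.8]
force: [-3.7, -0.1, 5.0]
width: 0.0211
```

```bash
python3 go.py 44 -17 60 -3.1416;python3 snap.py wrist w8
```

```text
tcp fix mm [[ 43.5 -16.4  61. ]] yaw rel fixture -3.094 F [-3.7 -0.1  5. ] t 17.5667 w 0.021117119034787097 q6 -1.35
(array([-0.0005, -0.0007,  0.001 ]), np.float64(0.0012692957328284738), np.float64(0.048))
17.5667 [ 0.5693 -0.1261  0.061 ] [ 3.141e+00 -1.000e-03 -2.800e+00] 0.021117119034787097
```

View pics/w8.png

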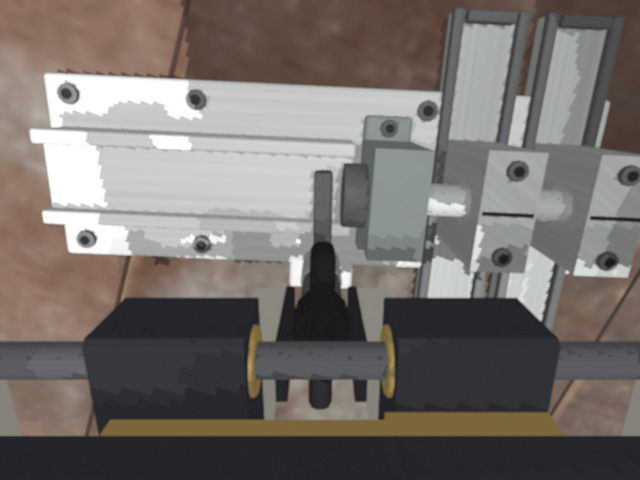

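Emit:
apply_moves(
  moves=[
    [-0.15,0,0,0,0],
    [-0.15,0,0,0,0],
    [-0.15,0,0,0,0],
    [-0.15,0,0,0,0],
    [-0.15,0,0,-0.02,0],
    [-0.15,0,0,-0.03,0],
    [-0.15,0,0,-0.04,0],
    [-0.15,0,0,-0.04,0],
    [-0.15,0,0,0,0],
    [-0.15,0,0,0,0],
  ],
)

```text
t: 18.45
eef_pos: [0.572, -0.1257, 0.1935]
ee_rot: [-3.14, 0.006, -2.797]
force: [-0.4, 0.1, -0.9]
width: 0.0371
```

```bash
python3 go.py;python3 snap.py wrist w9; python3 snap.py scene s9; python3 -c "
from h import *
f=load('pics/s9.npz')
cv2.imwrite('pics/s9c.png',cv2.resize(f['color'][:,:,::-1][180:310,280:420],None,fx=4.5,fy=4.5))"
```

```text
tcp fix mm [[ 46.3 -16.8 193.5]] yaw rel fixture -3.091 F [-0.4  0.1 -0.9] t 18.45 w 0.03708592833719312 q6 -1.34
18.45 [ 0.572  -0.1257  0.1935] [-3.14   0.006 -2.797] 0.03708592833719312
18.5 [ 0.5708 -0.1256  0.1914] [-3.141e+00  3.000e-03 -2.798e+00] 0.03709809886196721
```

View pics/w9.png

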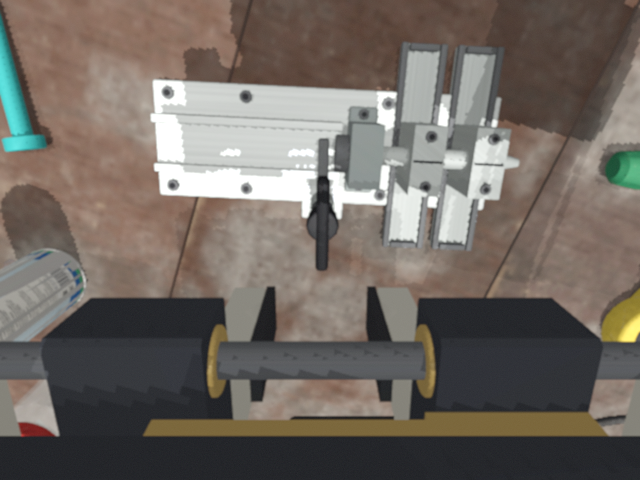

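View pics/s9c.png

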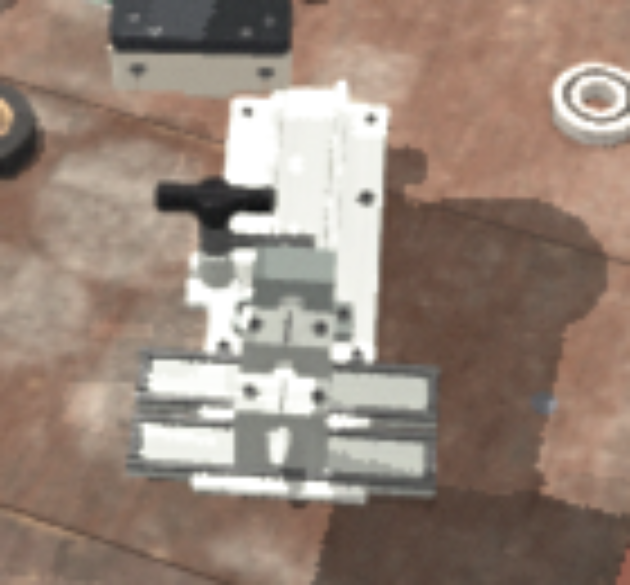

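```bash
python3 - <<'E'
from h import *
f=load("pics/w9.npz");T=np.load("T1.npy")
print(proj(f,fx(T,[[0,.124,.042],[.022,.022,.062],[-.022,.022,.062],[0,.053,.062],[0,.095,.062],[-.08,.095+.016,.015],[0,0,.055]])).round(1))
cv2.imwrite("pics/w9c.png",cv2.resize(f["color"][:,:,::-1][90:240,310:530],None,fx=3.6,fy=3.6,interpolation=cv2.INTER_CUBIC))
E
```

```text
[[516.5 161.4]
 [378.  189.5]
 [384.1 124.4]
 [426.2 160.1]
 [487.4 163.2]
 [503.5  46. ]
 [348.1 154.9]]
```

View pics/w9c.png

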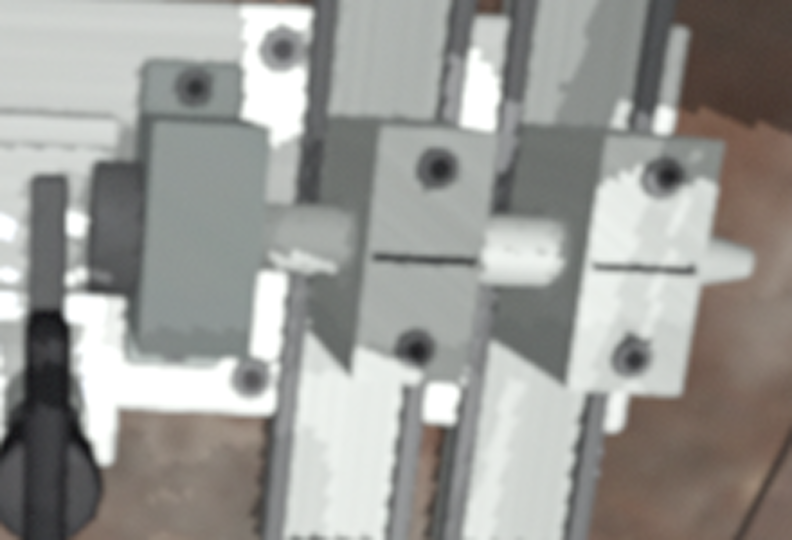

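```bash
python3 -c "
from station import job;print(job.job_done())"
```

```text
the job is handed in; nothing more can be done
None
```

I lined up both sliding blocks, pushed the shaft home through all three blocks, turned the keeper to lock it and handed the job in at about 18.5 s. The station gave no verdict.

- **Blocks:** I slid them into line by gripping them. The last wrist picture puts their centre lines about 1 mm or less from in line, against a 4 mm limit.
- **Shaft:** I pushed it on its head until the wrist force rose to about 12 N. No gap shows between the head and the fixed block. The nose tip appears about 2 mm from where `nose_home` projects, within the 2 mm calibration error and the 6 mm limit.
- **Keeper:** I gripped its hub and turned it by about 1.36 rad, to roughly 1.5 rad. The pictures show the tongue across the channel behind the head.
- **End state:** The gripper is open and about 0.19 m above the bench, with wrist force below 1 N.
- **Bystanders:** I never moved close to them, and the tape roll and bearing look unmoved. I didn't measure any of the three again at the end.

No check failed. The keeper angle comes from the hand's rotation and the picture, not from a direct reading.

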